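# Prime the bench dispenser

### The arm

A 6-joint arm with a two-finger parallel gripper is mounted at the origin on the work surface. World frame = base frame: x ahead of the robot, y to its left, z up, the work surface at z = 0. Lengths are in mm, angles in rad, forces in N, time in s.
With the tool pointing down it reaches from about 275 to 825 mm from the base axis. Payload 4.9 kg.
Tool frame: the origin (TCP) lies between the finger pads, 19 mm behind the fingertips; this is the grasp point; z points along the fingers, y is the direction in which the jaws open and shut (so a half turn about z gives the same grasp; the last joint's range is limited). The gripper opens to 85 mm and grips with 20 to 120 N. Pads are 22 mm wide; open, the fingers measure 114 mm over their backs; the gripper's body (76 mm by 85 mm) begins 54 mm behind the grasp point. The pads swing forward as they close: fully open they stand 13 mm farther back than shut.
Start: joints at [-1.305, 0.326, -0.193, 1.052, 0, 1.437], TCP at [214.092, -506.639, 249.981] pointing down, gripper open.
Joint ranges: [-2.65, 2.65], [-0.97, 1.79], [-1.3, 1.35], [-1.93, 2.1], [-1.47, 1.37], [-3.14, 3.14]. Speed limits (rad/s): [2.57, 2.57, 3.14, 3.14, 3.14, 3.14].

### API

Orientations are given as [roll, pitch, yaw] about the fixed x, y, z axes, in that order (R = Rz(yaw) Ry(pitch) Rx(roll)).
In Python, from bench import bot, solve_ik, imaging gives the robot as it stands. Calls block until the motion is done:
- bot.move_ptp(position, orientation): joint-space move of the TCP to a pose.
- bot.movel(position, rot=None, max_speed=150, threshold=None): straight line of the TCP; rot=None keeps the orientation; max_speed is the mean speed in mm/s. With threshold (N) it stops when the force on the tool has changed by that much, and returns True; else False.
- bot.move_j(angles): joint-space move.
- bot.grip(opening, effort=None): opening from 0.0 (shut) to 1.0 (fully open); effort is the grip in N (None keeps the last); returns when the fingers have stopped.
- bot.dwell(seconds).
- solve_ik(position, orientation): joint angles nearest the present ones, or None.
- bot.get_state(): the state.
- imaging.capture(name): name is "scene" or "top" or "wrist"; returns the picture (420x560x3 uint8, blue, green, red); there is no depth.
- imaging.camera_model(name): a dict with "K" (3x3 intrinsics, pixels), "k1" (the pictures are not rectified: a ray, as slopes to the right and down, at radius r is drawn at 1 + k1 r^2 times it, then the intrinsics apply), "position" and "rotation" of the camera in the world. Camera axes: x right, y up, looking along -z (the intrinsics and any distortion apply to the point x, -y, -z); pixel columns grow to the right and rows downward; lengths in mm; the calibration is good to about 2 mm. A picture is of the moment at which its call begins: read the wrist's pose just before it. camera_model takes no time and is no camera call; for the wrist camera it gives the pose at the moment of the call.
A pose or a line that the arm cannot do raises bot.IKError and nothing moves.
- bot.sign_off(): hands the job in, once; it reports no verdict.
The state is a dict: "t": time; "qpos": joint angles; "joint_velocities": joint speeds; "effort": joint torques, N m; "tcp_pos": TCP position; "orientation": TCP orientation; "contact_force": force on the tool from outside, world axes, zero at the start; "wrist_torque": the same for the moment, N m; "opening": opening from 0.0 (shut) to 1.0 (fully open).
Only numpy, scipy, OpenCV 4.12 (cv2) and the standard library are available. Lean on these libraries where they do the work, as an engineer would, in place of code of your own. Each camera call takes 0.05 s, during which the arm holds its last target. There are 200 camera calls.

### The job

Prime the bench dispenser: lever its blue hinged cover open with the blade of the orange-handled spatula, press the red plunger inside fully down to its stop and let it come up again. The spatula's handle is sunk in its grey rest, so draw it out by the steel neck, lay it flat on the black mat, let go, and take it again by the orange handle before levering; when the cover is right back, past upright, leave the spatula lying flat on the mat. Leave the cover open, and do not disturb the amber bottle, the beaker or the tube rack.

Things in the scene. Friction and masses are not known exactly. Their poses are not given: they have to be found in the camera images.
- unit: bench dispenser: fixed cream box 212 (x) x 130 (y) x 95 mm high; origin at the centre of its underside, z up, its front (-x; dark display, two blue knobs) roughly faces the robot. In its frame (mm): flat front deck, top z 85, from x -106 to -55; behind it a well closed by the blue cover. Stands on the left or right of the bench, the mat on the other side; turned up to 0.25 rad
- well (a point): centre of the sunken well's floor, (3, 0, 30) mm in the unit's frame; its axes are the unit's. The well is 96 (x, from -45 to +51) x 100 (y) mm inside, its rim at z 95. The front rim wall (x -55 to -45) has the slot
- slot (a point): middle of the slot's outer mouth at its bottom edge, (-55, 0, 85) mm in the unit's frame. The slot, the only way in for the blade, is 44 wide (y -22 to +22) and 10.5 high, from the deck (z 85) up to the cover's underside (z 95.5); the wall is 10 mm thick
- guide (a point): centre of the deck between two grey guide bars, (-80, 0, 85) mm in the unit's frame. The bars, x -103 to -57, 12 wide, 14 high (top z 99), leave a straight channel 34 wide (y -17 to +17) that leads to the slot: the spatula fits in it, fingers do not
- hinge (a point): the middle of the cover's hinge line, at (53, 0, 95.5) mm in the unit's frame; the line runs along the unit's y
- cover (a joint): angle of the cover in rad: 0 closed (starts at 0 to 0.03), grows as its front edge rises and swings back about the hinge; 1.57 upright, 2.0 at its stop, leaning back. Stiff hinge: it stays wherever it is left; moving it takes about 1 N at its front edge
- cover_edge (a point): middle of the front (free) edge of the cover's underside, 102 mm from the hinge line, over the slot. The cover is a plain flat blue plate 100 (x -49 to +51 in the unit's frame when closed) x 110 x 6 mm, 60 g, lying on the rim, underside at z 95.5 mm
- plunger (a joint): travel of the plunger in m: 0 up, 0.015 down at its stop. A spring returns it: 3.6 N to start it moving, 8.1 N at the stop
- plunger_top (a point): centre of the top of the red plunger head, a disc 34 mm across and 8 mm thick inside the well, at (0, 0, 85) mm in the unit's frame when up, z 70 when down; it moves straight down
- mat: black rubber mat, fixed flat on the bench, 240 (x) x 170 (y) x 2 mm; origin at the centre of its underside
- rest: grey tool rest, fixed, 100 (x) x 56 (y) x 52 mm high, origin at the centre of its underside. A slot 24 wide along x, open at the top and the +x end, holds the spatula's handle on its floor (z 22), handle top 14 below the walls; it lifts straight up out. Stands far left or far right, the tube rack on the other side
- spatula: pry spatula 170 mm long, 70 g; origin on its flat underside, z up, +x to the blade's tip; undersides of handle, neck and blade lie in one plane (z 0); centre of mass near x 0. At the start the handle lies in the rest, blade along the rest's +x, the spatula's origin 47 to 53 mm along +x from the rest's origin, underside 22 mm above the bench
- spatula_handle (a point): centre of the spatula's orange handle, (-45, 0, 8) mm in its frame; the handle is 80 long (x -85 to -5) x 18 wide x 16 mm high
- spatula_neck (a point): middle of the part of the steel neck that sticks out beyond the rest, (22.5, 0, 6) mm in the spatula's frame; the neck is 45 long (x -5 to +40) x 10 wide x 12 mm high
- spatula_tip (a point): middle of the blade's front edge, (85, 0, 1.5) mm in the spatula's frame; the steel blade is 45 long (x +40 to +85) x 20 wide x 3 mm thick
- reagent: amber bottle, loose, 64 mm across, 140 mm high, origin at the centre of its underside; leave alone
- beaker: glass beaker, loose, 72 mm across, 90 mm high, origin at the centre of its underside; leave alone
- tube_rack: dark blue rack with eight capped tubes, loose, 130 x 66 x 76 mm high over the caps, origin at the centre of its underside; leave alone

How it is judged (in metres and radians):
On the way, in this order (a step that is already met when the one before it is completed fails the run):
1. the spatula, drawn out of its rest, lies flat on the mat, released (x of spatula_tip in the frame of mat between -0.125 and 0.125 m and y of spatula_tip in the frame of mat between -0.09 and 0.09 m and x of spatula_handle in the frame of mat between -0.125 and 0.125 m and y of spatula_handle in the frame of mat between -0.09 and 0.09 m and height (world z) of spatula_tip below 0.012 m and height (world z) of spatula_handle below 0.018 m and angle between spatula's own z axis and vertical below 0.15 rad and linear speed of spatula below 0.02 m/s and contact force between the fingers and spatula below 0.05 N), for 0.1 s.
2. the cover is levered up past 0.4 rad by the spatula, held by its handle (TCP within 50 mm of the handle's centre) (value of joint cover above 0.4 rad and contact force between spatula and unit above 0.1 N and contact force between the fingers and spatula above 1 N and distance between the grasp point and spatula_handle below 0.05 m), for 0.05 s.
3. the cover is open past upright (1.6 rad) (value of joint cover above 1.6 rad), for 0.05 s.
4. with the cover open, the plunger is pressed to its stop (within 1.5 mm) (value of joint plunger above 0.0135 m and value of joint cover above 1.6 rad), for 0.1 s.
At the end, for the whole second after the job is handed in: cover open past upright (over 1.6 rad); plunger up again (within 2 mm); spatula lying flat (0.15 rad), still and released, tip and handle centre over the mat (5 mm over its edge allowed); bottle, beaker and tube rack upright, within 20 mm of where they were (all of step 1 and value of joint cover above 1.6 rad and value of joint plunger below 0.002 m and distance of each of reagent, beaker, tube_rack from where it was at the start of the episode below 0.02 m and angle between each of reagent, beaker, tube_rack's own z axis and vertical below 0.1 rad); the robot touches nothing.
It fails at once if the bottle, the beaker or the tube rack is moved by more than 30 mm (distance of any of reagent, beaker, tube_rack from where it was at the start of the episode above 0.03 m).
It also fails if it takes over 72 s, if anything falls off the work surface, if the arm or the gripper's body presses on something with over 40 N, if the wrist force passes 120 N, or if a joint passes its speed limit or range.

## Working session

There is one attempt and no reset: what is moved stays moved. The work goes in short steps, each a Python script; the robot and the scene stay as the last script left them, time stands still between calls to the robot, and variables do not carry over. Pictures are saved under pics/ and viewed, about 8 in all and at most 12, crops included, and the job is handed in when it is done.

```bash
mkdir -p pics; ls; python3 - <<'E'
from bench import bot, solve_ik, imaging
import cv2
for n in("scene","top"):
    cv2.imwrite(f"pics/{n}0.png",imaging.capture(n)); m=imaging.camera_model(n); print(n,m)
print(bot.get_state()["t"])
E
```

```text
pics
scene {'K': array([[535.04618888,   0.        , 283.22352736],
       [  0.        , 535.04618888, 213.14853048],
       [  0.        ,   0.        ,   1.        ]]), 'k1': -0.1681428577462073, 'position': array([1564.02357393,  461.13345974, 1001.95969848]), 'rotation': array([0.87056374, 0.0022544 , 1.99196206])}
top {'K': array([[424.60193158,   0.        , 277.10125864],
       [  0.        , 424.60193158, 208.94638723],
       [  0.        ,   0.        ,   1.        ]]), 'k1': -0.10077901590151096, 'position': array([ 449.80471385,   11.73012388, 1043.31483249]), 'rotation': array([ 0.13237675, -0.01058463, -1.59690077])}
0.1
```

View pics/top0.png

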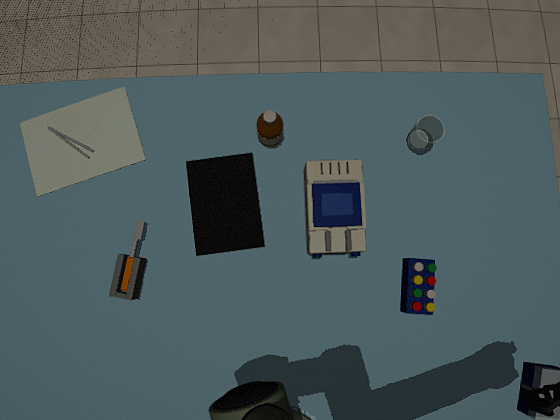

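View pics/scene0.png

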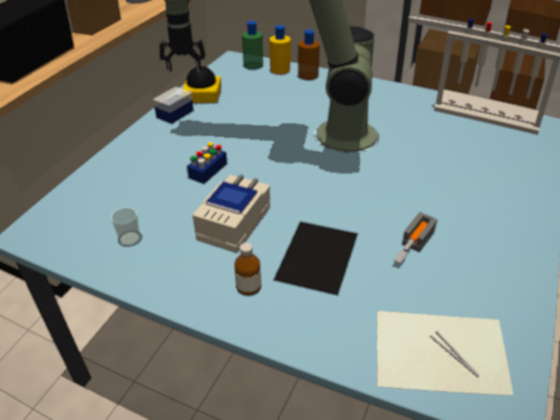

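The top view shows the mat at about (225,204), the unit at (336,208) with its cover at (336,204), and the rest and spatula at (128,275) with the blade at (140,230). The bottle is at (270,125), the beaker at (425,132) and the rack at (418,286). The scene view agrees. Next I'll turn these pixels into positions.

```bash
cat > h.py <<'E'
from bench import bot, solve_ik, imaging
import cv2, numpy as np
from scipy.spatial.transform import Rotation as Ro
def cast(m,px,z):
    """pixels -> world points on plane z (mm)"""
    px=np.float64(px).reshape(-1,2); K=m["K"]
    d=(px-K[:2,2])/K[0,0]; u=d.copy()
    for _ in range(20): u=d/(1+m["k1"]*(u**2).sum(1,keepdims=True))
    r=np.c_[u[:,0],-u[:,1],-np.ones(len(u))]@Ro.from_euler('xyz',m["rotation"]).as_matrix().T
    o=np.float64(m["position"]); return o+r*((z-o[2])/r[:,2])[:,None]
def biggest(mask,box=None):
    mask=mask.astype(np.uint8)
    if box is not None:
        w=np.zeros_like(mask); x0,y0,x1,y1=box; w[y0:y1,x0:x1]=1; mask=mask*w
    c,_=cv2.findContours(mask,cv2.RETR_EXTERNAL,cv2.CHAIN_APPROX_NONE)
    return max(c,key=cv2.contourArea)[:,0].astype(float)
def rect(m,c,z):
    """min-area rectangle of contour on plane: centre, long, short, angle of long side"""
    p=cast(m,c,z)[:,:2].astype(np.float32); b=cv2.boxPoints(cv2.minAreaRect(p))
    e=[b[1]-b[0],b[2]-b[1]]; e.sort(key=np.linalg.norm); L=e[1]
    return b.mean(0),np.linalg.norm(e[1]),np.linalg.norm(e[0]),(np.arctan2(L[1],L[0])+np.pi/2)%np.pi-np.pi/2
E
python3 - <<'E'
from h import *
im=cv2.imread("pics/top0.png"); m=imaging.camera_model("top")
hsv=cv2.cvtColor(im,cv2.COLOR_BGR2HSV); H,S,V=cv2.split(hsv)
def show(n,mask,box,z):
    c=biggest(mask,box); r=rect(m,c,z); print(n,c.min(0),c.max(0),np.round(r[0],1),*np.round(r[1:],3))
show("mat",V<45,(170,140,280,270),2)
show("cover",(H>105)&(S>150),(300,165,375,230),101.5)
show("box",((H<30)|(S<60))&(V>90),(295,150,375,262),95)
show("handle",(H>5)&(H<20)&(S>170),(100,240,160,310),38)
show("blade",(S<70),(125,215,155,250),25)
show("rest",(S<70)|((H<40)),(100,250,155,305),52)
for n,p,z in(("bottle",(270,116),140),("beaker top",(429,128),90),("rack",(418,286),76)): print(n,cast(m,p,z)[0].round())
print("unit tcp wrist cam",imaging.camera_model("wrist"))
E
```

```text
mat [186. 153.] [264. 255.] [606.5 128.1] 238.526 169.226 0.108
cover [312. 183.] [361. 226.] [ 582.  -135.1] 108.239 96.838 -1.561
box [306. 159.] [366. 252.] [ 582.2 -136.2] 212.395 132.197 -0.001
handle [120. 257.] [133. 290.] [438.5 358. ] 79.126 16.993 -0.202
blade [125. 215.] [154. 249.] [537.3 332.2] 84.682 71.962 0.008
rest [100. 250.] [154. 304.] [430.5 353.1] 131.389 125.829 1.561
bottle [778.   9. 140.]
beaker top [ 761. -367.   90.]
rack [ 393. -319.   76.]
unit tcp wrist cam {'K': array([[348.69716507,   0.        , 273.94913081],
       [  0.        , 348.69716507, 217.06647772],
       [  0.        ,   0.        ,   1.        ]]), 'k1': -0.08177381573008345, 'position': array([ 289.33274542, -473.25475368,  373.72631757]), 'rotation': array([-0.32606179,  0.00183418, -1.16992683])}
```

```bash
cat >> h.py <<'E'
PI=np.pi
def down(yaw): return [PI,0,yaw]
def look(name):
    m=imaging.camera_model("wrist"); im=imaging.capture("wrist"); cv2.imwrite(f"pics/{name}.png",im)
    return m,im,cv2.split(cv2.cvtColor(im,cv2.COLOR_BGR2HSV))
def st():
    s=bot.get_state(); print("t",round(s["t"],2),"tcp",np.round(s["tcp_pos"],1),"rpy",np.round(s["orientation"],3),"F",np.round(s["contact_force"],1),"op",round(s["opening"],3)); return s
E
python3 - <<'E'
from h import *
st()
for y in(-.2,PI-.2):
    for p in([480,347,160],[480,-136,280]): print(y,solve_ik(p,down(y)))
y=0
bot.move_ptp([540,-136,300],down(0)); m,im,(H,S,V)=look("w_unit"); print(m["position"])
r=rect(m,biggest((H>105)&(S>150)&(V>60)),101.5); print("cover",r)
bot.move_ptp([475,347,200],down(-.2)); m,im,(H,S,V)=look("w_rest")
r=rect(m,biggest((H>5)&(H<20)&(S>170)),38); print("handle",r)
st()
cv2.imwrite("pics/w1.png",cv2.resize(np.hstack([cv2.imread("pics/w_unit.png"),im]),(800,300)))
E
```

```text
t 0.1 tcp [ 213.9 -506.2  249.3] rpy [-3.14 -0.    0.4 ] F [ 0.3  0.1 -0.8] op 0.994
-0.2 [ 0.50135606  0.47445244 -0.20848254  0.88786134  0.         -2.44023659]
-0.2 [-0.42416355  0.21206189 -0.2690514   1.08968304  0.          2.9174291 ]
2.941592653589793 [ 0.50135606  0.47445244 -0.20848254  0.88786134  0.          0.70135606]
2.941592653589793 [-0.42416355  0.21206189 -0.2690514   1.08968304  0.         -0.22416355]
[ 621.64705969 -135.87882782  424.25778239]
cover (array([ 583.80475, -135.2987 ], dtype=float32), np.float32(107.22438), np.float32(91.52178), np.float32(-1.5545908))
handle (array([438.2981, 357.7091], dtype=float32), np.float32(81.67366), np.float32(17.68202), np.float32(-0.21729076))
t 6.28 tcp [475.1 346.9 200. ] rpy [-3.142 -0.    -0.2  ] F [-0.6  0.6 -0.6] op 1.0
```

View pics/w1.png

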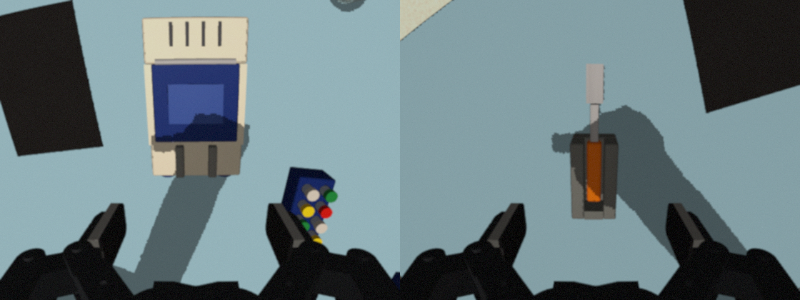

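The left picture shows the cover at (195,103) and the front deck with its guides near (195,160), clear of everything. The right one shows the handle at (593,170) and the free neck at (595,120). Pose estimates agree between cameras, so I'll pick by the neck and lay it on the mat.

```bash
python3 - <<'E'
from h import *
h=-0.21; n=np.array([438.4,357.8])+67.5*np.array([np.cos(h),np.sin(h)])
bot.move_ptp([*n,100],down(PI+h)); bot.movel([*n,43],max_speed=100)
bot.grip(0.0,50); st()
bot.movel([*n,100],max_speed=100); s=st()
g=0.1
bot.move_ptp([609,128,60],down(PI+g)); m,im,_=look("w_held")
hit=bot.movel([609,128,23.2],max_speed=60,threshold=4); print(hit); st()
bot.grip(0.5); bot.dwell(.1); bot.movel([609,128,60]); 
bot.movel([540,122,170],max_speed=250); m,im,(H,S,V)=look("w_mat")
print("handle",rect(m,biggest((H>5)&(H<20)&(S>170)),18)); st()
cv2.imwrite("pics/w2.png",cv2.resize(np.hstack([cv2.imread("pics/w_held.png"),im]),(800,300)))
E
```

```text
t 10.32 tcp [504.5 343.7  43.2] rpy [3.142 0.    2.932] F [-0.7 -1.1  2.1] op 0.097
t 11.03 tcp [504.1 343.6  99.6] rpy [-3.141 -0.     2.932] F [-0.6 -0.1 -0.9] op 0.093
True
t 12.63 tcp [607.9 128.2  23.5] rpy [ 3.141e+00 -2.000e-03 -3.041e+00] F [-0.5 -0.5  5.4] op 0.1
handle (array([537.7059 , 122.27446], dtype=float32), np.float32(81.56705), np.float32(20.015368), np.float32(0.090130806))
t 14.27 tcp [539.8 121.9 168.4] rpy [ 3.141 -0.005 -3.041] F [0.5 0.6 0.1] op 0.501
```

View pics/w2.png

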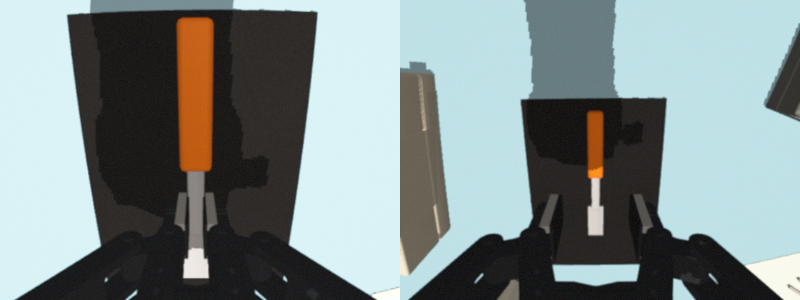

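Left: the spatula was held level by the neck. Right: it lies flat on the mat and free, with the handle at (595,145) and the blade tip at (595,235). I'll regrasp it by the handle and go to the pre-insert pose.

```bash
cat >> h.py <<'E'
U=np.array([581.5,-135.5]); UY=0.01
def uw(x,y,z):
    """unit frame -> world"""
    c,s=np.cos(UY),np.sin(UY); return [U[0]+c*x-s*y,U[1]+s*x+c*y,z]
E
python3 - <<'E'
from h import *
bot.move_ptp([539,122,70],down(PI+.095)); bot.movel([539,122,22],max_speed=80,threshold=8); st()
bot.grip(0.0,100); st()
bot.movel([539,122,130],max_speed=150)
bot.move_ptp(uw(-245,0,150),down(PI+UY)); bot.movel(uw(-245,0,108)); st()
m,im,_=look("w_pre"); sc=imaging.capture("scene")
cv2.imwrite("pics/w3.png",np.hstack([cv2.resize(im,(480,360)),cv2.resize(sc[150:270,170:290],(320,320))[:, :] if 0 else cv2.copyMakeBorder(cv2.resize(sc[140:260,170:277],(320,359)),0,1,0,0,0)]))
E
```

```text
t 15.5 tcp [539.4 122.   22.4] rpy [-3.142e+00  1.000e-03 -3.047e+00] F [-0.   0.6  0.3] op 0.499
t 15.86 tcp [539.6 122.   23. ] rpy [-3.142e+00  1.000e-03 -3.047e+00] F [-0.7 -0.3  5.5] op 0.18
t 18.41 tcp [ 336.7 -137.4  107.9] rpy [ 3.141e+00 -1.000e-03 -3.130e+00] F [-0.2  0.1 -1.2] op 0.18
```

View pics/w3.png

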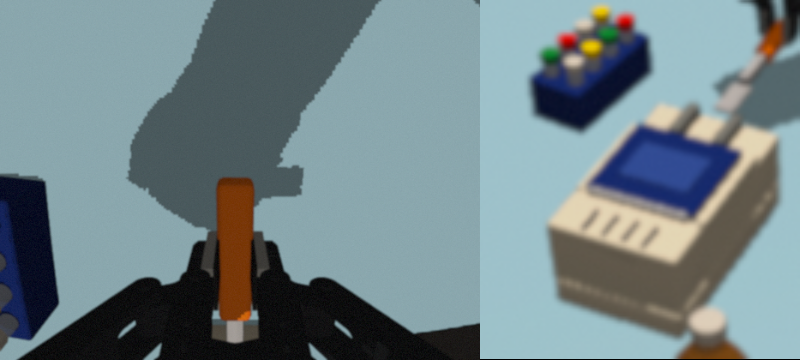

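The wrist view shows the handle held straight. In the scene crop the blade tip at (732,103) looks a few mm to the +y side of the channel, whose bars are at (685,120) and (727,130). I'll measure that in the top view.

```bash
python3 - <<'E'
from h import *
im=imaging.capture("top"); m=imaging.camera_model("top")
c=im[215:315,295:375]; cv2.imwrite("pics/top2.png",cv2.resize(c,(640,800),interpolation=cv2.INTER_CUBIC)[:600])
c0=cv2.imread("pics/top0.png")[215:275,295:375]; 
cv2.imwrite("pics/top2.png",np.hstack([cv2.resize(x,None,fx=5,fy=6,interpolation=cv2.INTER_CUBIC) for x in (im[215:315,295:375],cv2.imread("pics/top0.png")[215:315,295:375])]))
E
```

```text
(no output)
```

View pics/top2.png

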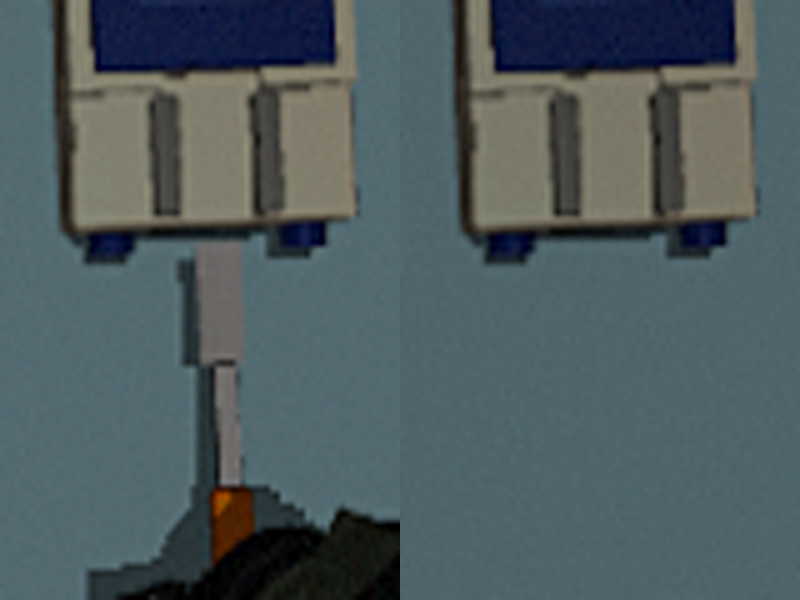

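```bash
python3 - <<'E'
from h import *
t=imaging.camera_model("top"); s=imaging.camera_model("scene")
T=lambda x,y,z:cast(t,(294.5+x/5,214.5+y/6),z)[0]
S=lambda x,y,z:cast(s,(169.5+(x-480)/3,139.5+y/3),z)[0]
def u(p): d=p[:2]-U; c,q=np.cos(UY),np.sin(UY); return np.round([c*d[0]+q*d[1],-q*d[0]+c*d[1]],1)
print("top: bar rear/front mid",u(T(214,95,99)),u(T(220,213,99)),"tip",u(T(219,241,91)),"blade base",u(T(221,362,91)),"handle",u(T(232,490,104)))
print("deck front edge",u(T(200,222,85)),"cover front",u(T(215,70,101.5)), "cover sides",u(T(94,40,101.5)),u(T(336,40,101.5)))
print("scene tip",u(S(724,104,91)),u(S(740,108,91)),"bars rear",u(S(676,131,99)),u(S(719,142,99)))
print("held: tip expected (-115,0)")
E
```

```text
top: bar rear/front mid [-57.8   1.1] [-101.8    0.8] tip [-111.9    0.5] blade base [-156.8    1.9] handle [-203.     1.4]
deck front edge [-104.4    7.8] cover front [-48.7   0.6] cover sides [-35.6  54.3] [-39.5 -54.6]
scene tip [-125.1   -3.4] [-125.3   13.7] bars rear [-58.9 -20.5] [-59.5  24.1]
held: tip expected (-115,0)
```

Top view: tip and channel agree within 1 mm in y. The scene reading was coarse, so I'll check tip height with an enlarged crop.

```bash
python3 - <<'E'
from h import *
im=imaging.capture("scene")
cv2.imwrite("pics/sc3.png",cv2.resize(im[150:200,220:280],None,fx=10,fy=10,interpolation=cv2.INTER_CUBIC))
E
```

```text
(no output)
```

View pics/sc3.png

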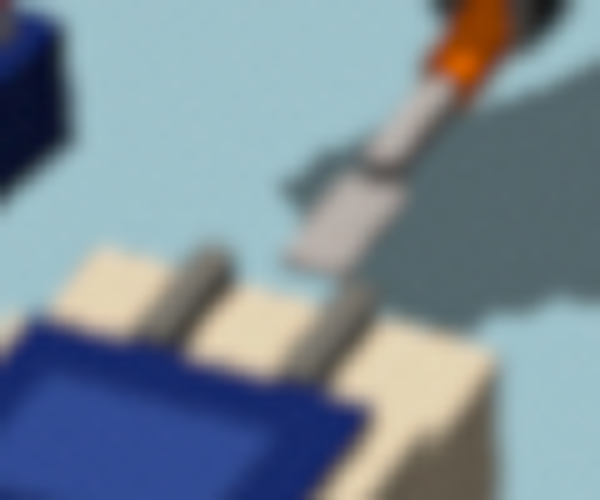

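```bash
python3 - <<'E'
from h import *
s=imaging.camera_model("scene")
S=lambda x,y,z:cast(s,(219.55+x/10,149.55+y/10),z)[0]
def u(p): d=p[:2]-U; c,q=np.cos(UY),np.sin(UY); return np.round([c*d[0]+q*d[1],-q*d[0]+c*d[1]],1)
for z in(83,87,91,95): print(z,"tip",u(S(314,269,z)))
print("blade base",u(S(380,175,91)), "bars front z99",u(S(212,248,99)),u(S(357,288,99)),"rear",u(S(160,335,99)),u(S(305,372,99)))
print("cover corners 101.5",u(S(30,320,101.5)),u(S(368,410,101.5)))
E
```

```text
83 tip [-124.8   -3.2]
87 tip [-120.    -0.7]
91 tip [-115.1    1.9]
95 tip [-110.3    4.5]
blade base [-165.   -1.] bars front z99 [-103.   -24.4] [-102.1   22.3] rear [-60.1 -18.9] [-60.9  26.2]
cover corners 101.5 [-49.  -54.3] [-49.3  51.4]
```

Both views put the tip within 2 mm in y and at the intended height, so I'll insert and lever.

```bash
python3 - <<'E'
from h import *
bot.movel(uw(-245,-1,107.3)); hit=bot.movel(uw(-148,-1,107.3),max_speed=60,threshold=6); print("hit",hit); s=st()
if not hit:
    for f in list(np.arange(.15,1.8,.15))+[1.87]:
        p=uw(53-70*np.cos(f)-131,-1,95.5+70*np.sin(f)+17)
        if bot.movel(p,max_speed=70,threshold=20): print("stop at",f); st(); break
        if round(f,2) in(.3,.6,1.2): st()
    st(); sc=imaging.capture("scene"); tp=imaging.capture("top")
    cv2.imwrite("pics/lev.png",np.hstack([cv2.resize(sc[110:260,170:320],(400,400)),cv2.resize(tp[150:300,280:430],(400,400))]))
E
```

```text
hit False
t 20.62 tcp [ 433.2 -137.9  107.3] rpy [ 3.141 -0.    -3.132] F [-0.3  0.1 -0.3] op 0.178
t 21.3 tcp [ 437.  -138.1  133.3] rpy [-3.141e+00  1.000e-03 -3.132e+00] F [-0.2  1.3 -1.4] op 0.179
t 21.9 tcp [ 446.3 -138.   152.2] rpy [-3.141e+00  1.000e-03 -3.131e+00] F [ 0.5 -0.1 -0.8] op 0.178
t 23.1 tcp [ 478.4 -137.6  177.7] rpy [-3.141  0.    -3.131] F [-0.7 -0.  -0.3] op 0.173
t 24.55 tcp [ 524.4 -137.1  179.3] rpy [ 3.142  0.    -3.131] F [ 0.3 -0.1 -1. ] op 0.178
```

View pics/lev.png

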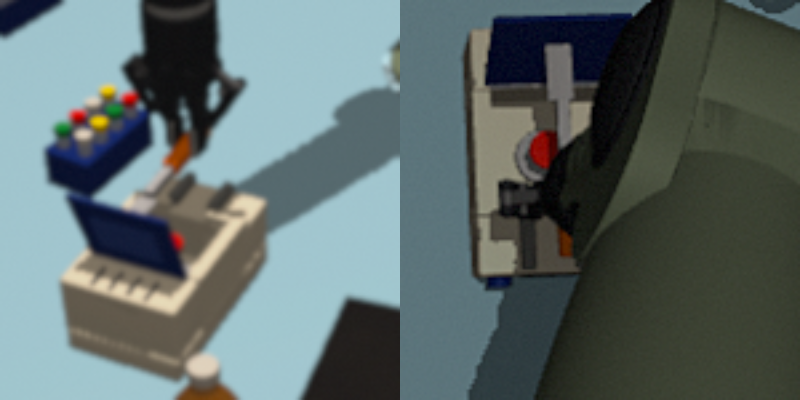

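Both views show the cover back past upright (leaning away at (130,235)) with the red plunger exposed. Next I'll return the spatula to the mat, then press.

```bash
python3 - <<'E'
from h import *
bot.movel(uw(-125,-1,185)); bot.movel(uw(-125,-1,230),max_speed=200)
bot.move_ptp([539,122,60],down(PI+.095)); print(bot.movel([539,122,22.5],max_speed=50,threshold=4)); st()
bot.grip(0.45); bot.dwell(.1); bot.movel([539,122,80]); bot.movel([500,110,200],max_speed=250)
m,im,(H,S,V)=look("w_mat2"); print("handle",rect(m,biggest((H>5)&(H<20)&(S>170)),18))
bot.grip(0.0,40); bot.move_ptp(uw(-75,0,260),down(PI+UY)); st()
tp=imaging.capture("top"); sc=imaging.capture("scene")
cv2.imwrite("pics/pl.png",np.hstack([cv2.resize(im,(400,300)),cv2.resize(sc[110:260,160:360],(400,300))]))
hs=cv2.split(cv2.cvtColor(tp,cv2.COLOR_BGR2HSV)); 
c=biggest(((hs[0]<6)|(hs[0]>174))&(hs[1]>170),(300,160,370,250)); print("plunger",c.min(0),c.max(0),cast(imaging.camera_model("top"),(c.min(0)+c.max(0))/2,85),"expected",uw(0,0,85))
E
```

```text
True
t 27.55 tcp [538.2 121.8  23. ] rpy [-3.142e+00 -2.000e-03 -3.047e+00] F [-0.3  0.5  4.1] op 0.181
handle (array([535.36285, 122.87525], dtype=float32), np.float32(84.66191), np.float32(20.11777), np.float32(0.09388149))
t 30.68 tcp [ 506.3 -135.4  259.7] rpy [ 3.141 -0.    -3.131] F [-0.3 -0.  -1.2] op -0.001
plunger [329. 199.] [342. 212.] [[ 581.75962262 -135.48770382   85.        ]] expected [np.float64(581.5), np.float64(-135.5), 85]
```

View pics/pl.png

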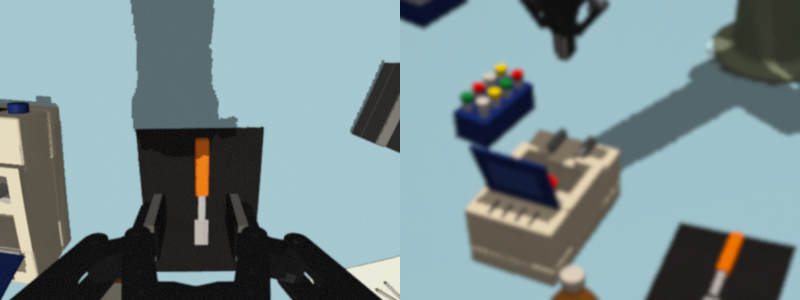

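The spatula lies flat on the mat with its handle at (203,165). The cover is open, and the measured plunger position matches the unit estimate within 1 mm. Now the press.

```bash
python3 - <<'E'
from h import *
bot.movel(uw(-4,0,260),max_speed=200); bot.movel(uw(-4,0,115),max_speed=120); st()
print(bot.movel(uw(-4,0,83),max_speed=25,threshold=20)); st(); bot.dwell(.4); st()
bot.movel(uw(-4,0,115),max_speed=60); st(); bot.movel(uw(-4,0,260),max_speed=200)
bot.movel(uw(-200,0,280),max_speed=250); st()
sc=imaging.capture("scene"); tp=imaging.capture("top")
cv2.imwrite("pics/end.png",np.hstack([cv2.resize(sc,(400,300)),cv2.resize(tp,(400,300))]))
hs=cv2.split(cv2.cvtColor(tp,cv2.COLOR_BGR2HSV)); m=imaging.camera_model("top")
c=biggest(((hs[0]<6)|(hs[0]>174))&(hs[1]>170),(300,160,370,250)); print("plunger px",c.min(0),c.max(0))
c=biggest((hs[0]>105)&(hs[1]>150),(300,120,375,230)); print("cover px",c.min(0),c.max(0), rect(m,c,150))
E
```

```text
t 32.65 tcp [ 578.  -135.8  115.8] rpy [-3.141e+00  1.000e-03 -3.132e+00] F [0.3 0.9 0.4] op -0.001
True
t 33.66 tcp [ 577.6 -135.5   89. ] rpy [-3.141  0.    -3.132] F [-2.1  1.8  7.6] op 0.002
t 34.06 tcp [ 577.6 -135.6   89. ] rpy [-3.141e+00  1.000e-03 -3.132e+00] F [-1.7  0.8  7.6] op 0.002
t 34.65 tcp [ 577.2 -135.4  114.6] rpy [ 3.141e+00 -1.000e-03 -3.132e+00] F [ 0.4  0.1 -1.4] op -0.002
t 36.47 tcp [ 382.4 -137.8  279.8] rpy [ 3.141  0.    -3.132] F [-0.6 -0.  -0.1] op 0.002
plunger px [329. 199.] [342. 212.]
cover px [312. 155.] [366. 181.] (array([ 654.7776 , -137.36243], dtype=float32), np.float32(120.82669), np.float32(54.274834), np.float32(-1.5590959))
```

View pics/end.png

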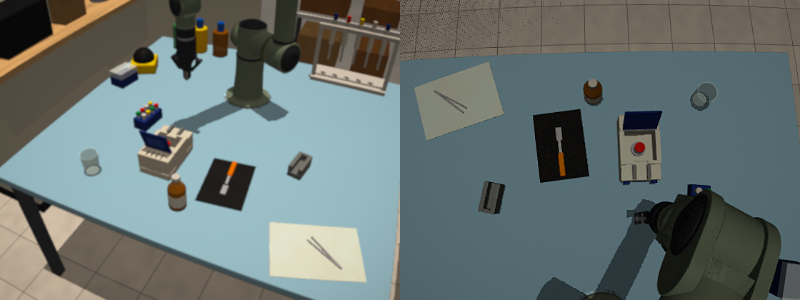

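The end view shows everything in place, but the hold force of 7.6 N is close to the 8.1 N needed at the stop. One firmer press removes the doubt.

```bash
python3 - <<'E'
from h import *
bot.movel(uw(-4,0,280),max_speed=200); bot.movel(uw(-4,0,115),max_speed=120); st()
bot.movel(uw(-4,0,92),max_speed=40); st()
print(bot.movel(uw(-4,0,87.5),max_speed=10,threshold=30)); st(); bot.dwell(.3); st()
bot.movel(uw(-4,0,115),max_speed=60); bot.movel(uw(-4,0,260),max_speed=200)
bot.movel(uw(-200,0,280),max_speed=250); bot.dwell(.3); st()
tp=imaging.capture("top"); hs=cv2.split(cv2.cvtColor(tp,cv2.COLOR_BGR2HSV)); m=imaging.camera_model("top")
c=biggest(((hs[0]<6)|(hs[0]>174))&(hs[1]>170),(300,160,370,250)); print("plunger px",c.min(0),c.max(0))
c=biggest((hs[0]>105)&(hs[1]>150),(300,120,375,230)); print("cover px",c.min(0),c.max(0))
p0=cv2.imread("pics/top0.png"); d=cv2.absdiff(p0,tp).max(2)>40
for n,b in(("bottle",(250,105,290,150)),("beaker",(400,110,450,160)),("rack",(395,250,440,318))): print(n,"changed px",d[b[1]:b[3],b[0]:b[2]].sum())
c=biggest((hs[0]>5)&(hs[0]<20)&(hs[1]>170),(180,150,270,260)); print("handle",rect(m,c,18))
E
```

```text
t 39.23 tcp [ 578.  -135.7  115.7] rpy [-3.141e+00  1.000e-03 -3.132e+00] F [-0.1 -0.2 -0.6] op 0.0
t 39.95 tcp [ 578.1 -135.8   92.3] rpy [-3.141e+00  1.000e-03 -3.132e+00] F [-0.2 -0.   6.6] op 0.001
False
t 40.55 tcp [ 578.1 -135.7   88.7] rpy [-3.141e+00  1.000e-03 -3.131e+00] F [-2.1  0.8 12.2] op -0.001
t 40.85 tcp [ 578.1 -135.7   88.7] rpy [-3.141e+00  1.000e-03 -3.132e+00] F [-2.1  1.  12.1] op -0.0
t 43.58 tcp [ 382.  -137.4  279.7] rpy [ 3.141e+00 -1.000e-03 -3.131e+00] F [ 0.9  0.3 -0.3] op -0.004
plunger px [329. 199.] [342. 212.]
cover px [312. 155.] [366. 181.]
bottle changed px 0
beaker changed px 0
rack changed px 1554
handle (array([539.178   , 122.605606], dtype=float32), np.float32(82.19116), np.float32(20.470312), np.float32(0.08661461))
```

```bash
python3 - <<'E'
from h import *
a=cv2.imread("pics/scene0.png"); b=imaging.capture("scene"); d=cv2.absdiff(a,b).max(2)>40
print("rack changed px (scene)",d[140:182,185:230].sum(), "cover edge x in unit at z193:",cast(imaging.camera_model("top"),(339,155),193)[0]-uw(0,0,0))
bot.sign_off()
E
```

```text
rack changed px (scene) 5 cover edge x in unit at z193: [ 90.52493919   4.46414474 193.        ]
the job is handed in; nothing more can be done
```

The job is handed in at about 44 s of the 72 s allowed, with every step carried out and no collision or force stop. The interface gives no verdict.

**What I did**
- Drew the spatula out of its rest by the neck, laid it flat on the mat and released it.
- Took it again by the handle, slid the blade through the guide into the slot and swung the cover back along an arc.
- Laid the spatula back on the mat, released it, and pressed the plunger with the closed fingers.

**Last checks**
- **Cover:** its edge measured about 90 mm along the unit's x, well behind the hinge at 53 mm. That puts it at about 1.9 rad, past the 1.6 needed.
- **Plunger:** the first press stopped at the right depth but settled at only 7.6 N, so I repeated it. The second held 12 N for 0.3 s, above the 8.1 N needed at the stop. In the top view the head afterwards looks the same as before pressing.
- **Spatula:** it lies on the mat, with the handle centre at about (539, 123) mm and a heading of 0.09 rad.
- **Bottle, beaker and rack:** bottle and beaker show no changed pixels in the top view. The top check flagged the rack, where the arm overlaps it. The scene view there shows only 5 changed pixels, so the rack has not moved.

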